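Lock the neck jig

TASK

The rasp left lying on the neck jig is in the way of its swinging keeper bar: lay the rasp flat in the plain undivided plywood tool tray and let go of it. Then swing the keeper bar shut, in under the guide rod, until its tip is fully home in the steel catch, and let go. Do not shift the ukulele neck in the jig or anything else on the bench.

Things in the scene. Friction and masses are not known exactly. Their poses are not given: they have to be found in the camera images.
- jig: Fixed plywood jig. Origin on the table; it stands turned, with its x axis pointing to the robot's left and a little ahead (yaw about 1.15). Deck x -200..+120, y -150..+150, top 20 mm high. Open on its -x side.
- rod (a point): Middle of the steel guide rod over the jig: 14 mm thick, along jig y, at jig x 0, axis 230 mm above the table. Two plywood posts (36 x 14 mm, 250 mm high) carry it at jig x 0, y -140 and +140. The closed keeper (jig x +30) and the neck lie low behind it.
- keeper_pivot (a point): Point on the keeper's vertical hinge axis at the keeper's top face: jig x +30, y +90, z 42 mm.
- keeper (a joint): Angle of the keeper about its vertical pivot, rad. 0 = home in the catch, bar pointing to jig -y; grows as it swings out to the open side (1.57: points to jig -x). Stops at 0 and 1.75; needs about 1 N at the knob and stays where left. A flat steel bar 180 mm long from the pivot, 20 mm wide, 24 to 42 mm above the table.
- keeper_knob (a point): Centre of the top of the keeper's upright round wooden knob: 20 mm across, 42 to 92 mm above the table, 125 mm from the pivot; at angle q it is at jig x 30-125 sin q, y 90-125 cos q (mm). Near home the rod blocks a tool pointing straight down: reach in from the jig's open -x side, tilted about 40 degrees.
- catch (a point): Middle of the dark steel C-shaped catch, open towards jig -x, 30 mm wide along y, at jig x +30, y -85, z 33 mm, top lip 50 mm above the table.
- rasp: Rasp, 200 mm long, lying on the jig deck in the keeper's path. Origin: underside, mid length; x points to the blade's tip. Pale wooden handle x -100..0, 28 wide, 22 high; dark steel blade x 0..+100, 24 wide, 8 high. 0.12 to 0.24 kg, balances near mid length. Its tip is near or under the rod: draw it to jig -x before lifting it high.
- rasp_mid (a point): Point at the rasp's mid length, 8 mm above its underside.
- tray: Fixed plain plywood tool tray without dividers, on the left or right of the jig. Origin: underside centre. Outside 260 (x) x 140 (y) x 30 mm high; walls and floor 6 mm.
- organiser: Fixed plywood organiser with dividers, 260 x 140 x 45 mm, on the other side; not the tray. Origin: underside centre.
- neck: Loose ukulele neck, 310 x 62 x 21 mm, lying along jig y just beyond the closed keeper's line (jig x +43 to +105). Origin: underside, mid length. Leave it.
- glue: Loose bystander: white glue bottle, 60 mm across, 160 mm tall. Origin: underside, leave it.
- tin: Loose bystander: round tin, 72 mm across, 90 mm tall. Origin: underside, leave it.
- mug: Loose bystander: white mug, 80 mm across, 90 mm tall. Origin: underside, leave it.
- plane: Loose bystander: block plane, 160 x 50 x 58 mm. Origin: underside, leave it.
- mallet: Loose bystander: mallet, about 260 mm long. Origin: underside, leave it.
- sanding_block: Loose bystander: cork sanding block, 60 x 110 x 30 mm. Origin: underside, leave it.
Things that resemble listed ones, but are neither listed nor needed, are in the scene too. What is shaped like the rasp but purple is not meant.

How it is judged (in metres and radians):
On the way, in this order (a step that is already met when the one before it is completed fails the run):
1. the rasp lies flat in the tray, let go and still (x of rasp_mid in the frame of tray between -0.06 and 0.06 m and y of rasp_mid in the frame of tray between -0.06 and 0.06 m and z of rasp_mid in the frame of tray below 0.026 m and angle between the z axis of rasp and the z axis of tray, either way round below 0.3 rad and linear speed of rasp below 0.03 m/s and contact force between rasp and the fingers below 0.1 N), for 0.2 s.
2. the keeper is fully home in its catch (joint below 0.05 rad) (value of joint keeper below 0.05 rad), for 0.2 s.
At the end, for the whole second after the job is handed in: The rasp lies flat in the tool tray (its middle within 60 mm of the tray's centre in x and y and under 26 mm above its underside, tilted less than 0.3 rad), let go and still; the keeper is at rest within 0.05 rad of home; the neck is within 20 mm of where it was (all of step 1 and value of joint keeper below 0.05 rad and velocity of joint keeper between -0.05 and 0.05 rad/s and distance of neck from where it was at the start of the episode below 0.02 m); the robot touches nothing.
It fails at once if the ukulele neck in the jig is shifted by more than 20 mm (distance of neck from where it was at the start of the episode above 0.02 m).
It fails at once if a bystander (glue, tin, mug, plane, mallet, sanding block) is shifted by more than 40 mm (distance of any of glue, tin, mug, plane, mallet, sanding_block from where it was at the start of the episode above 0.04 m).
It also fails if it takes over 64 s, if anything falls off the work surface, if the arm or the gripper's body presses on something with over 40 N, if the wrist force passes 120 N, or if a joint passes its speed limit or range.

ROBOT

A 6-joint arm with a two-finger parallel gripper is mounted at the origin on the work surface. World frame = base frame: x ahead of the robot, y to its left, z up, the work surface at z = 0. Lengths are in mm, angles in rad, forces in N, time in s.
With the tool pointing down it reaches from about 275 to 1000 mm from the base axis. Payload 8.4 kg.
Tool frame: the origin (TCP) lies between the finger pads, 19 mm behind the fingertips; this is the grasp point; z points along the fingers, x is the direction in which the jaws open and shut, and the axes are right-handed (so a half turn about z gives the same grasp; the last joint's range is limited). The gripper opens to 85 mm and grips with 20 to 120 N. Pads are 22 mm wide; open, the fingers measure 114 mm over their backs; the gripper's body (76 mm by 85 mm) begins 54 mm behind the grasp point. The pads swing forward as they close: fully open they stand 13 mm farther back than shut.
Start: joints at [-0.002, 0.353, 1.633, -0, 1.155, -0.002], TCP at [625.002, -0, 249.981] pointing down, gripper open.
Joint ranges: [-2.63, 2.63], [-0.92, 2.1], [0.06, 2.66], [-1.3, 4.44], [0, 2.69], [-3.02, 3.02]. Speed limits (rad/s): [2.22, 2.22, 2.79, 3.14, 3.14, 3.14].

INTERFACE

Orientations are given as [roll, pitch, yaw] about the fixed x, y, z axes, in that order (R = Rz(yaw) Ry(pitch) Rx(roll)).
In Python, from rig import r gives the robot as it stands. The module is installed in compiled form; this text tells all that it offers.
- The arm moves only by the tool apply_moves, never from a script. Its argument "targets" is a list that holds one entry, the list of rows, each a list of 7 numbers: the gripper's target within -1 to 1 (fully open at 1, half-way at 0, shut at -1), then the shift along the tool's x, y, z in cm, then the turn, a rotation vector about the tool's x, y, z in degrees. A call has 1 to 8 rows; each row is the pose to reach, as a shift and turn from the pose measured when the call began, along the tool's axes at that moment; what a row does not reach only later rows make up. A row lasts 1/10 s, in which the tool goes at most 50 mm and 8.59 degrees, less where a joint would pass 70% of its speed; a pose out of reach is approached as far as the arm can. A call with a gripper value outside its range is refused whole. The fingers move at their own pace and stop on an object; "newtons" is the grip in N (left out, the last holds). Time passes only in rows, so rows that repeat a pose let the fingers close. It gives the time, the measured TCP pose, the force and the opening at its end, in the units of the state.
- r.sense(): the state, without advancing time (a new reading comes with each control period).
- r.grab_frame(name): name is "scene" or "side" or "wrist"; returns a dict with "pixels" (420x560x3 uint8, red, green, blue), "fov_y" (degrees; the focal length in pixels is half the picture's height over the tangent of half this angle, whatever the lens; pixels are square), "cx", "cy" (the principal point, pixels), "R" (3x3) and "t" (3): a world point X has camera coordinates R X + t; the wrist camera has in their place "mount" (4x4, takes a point from camera to tool coordinates, whose origin is the TCP and whose axes are the tool frame's). Camera axes: x right, y down, z forward; pixel columns grow to the right and rows downward; lengths in mm; the calibration is good to about 2 mm. A picture is of the moment at which its call begins: read the wrist's pose just before it. There is no depth.
- r.sign_off(): hands the job in, once; it reports no verdict.
The state is a dict: "clock": time; "qpos": joint angles; "qvel": joint speeds; "joint_efforts": joint torques, N m; "eef_pos": TCP position; "tcp_rot": TCP orientation; "contact_force": force on the tool from outside, world axes, zero at the start; "wrist_torque": the same for the moment, N m; "opening": opening from 0.0 (shut) to 1.0 (fully open).
Only numpy, scipy, OpenCV 4.12 (cv2) and the standard library are available. Lean on these libraries where they do the work, as an engineer would, in place of code of your own. Each camera call takes 0.05 s, during which the arm holds its last target. There are 200 camera calls.

## Working session

There is one attempt and no reset: what is moved stays moved. The work goes in short steps, Python scripts to look and compute and a tool call to move; the robot and the scene stay as the last step left them, time stands still between calls to the robot, and variables do not carry over. Pictures are saved under pics/ and viewed, about 8 in all and at most 12, crops included, and the job is handed in when it is done.

Besides the shell and the picture viewer there is one more tool, called after "Emit:" by a JSON object that holds its "name" and its "arguments". apply_moves: Moves the arm, as the interface text tells. Its arguments: {"type":"object","properties":{"targets":{"type":"array"},"newtons":{"type":"number"}},"required":["targets"]}

```bash
mkdir -p pics
cat > h.py <<'E'
import numpy as np, cv2
from rig import r
def ray(f,u,v,T=None):
    fl=f["pixels"].shape[0]/2/np.tan(np.radians(f["fov_y"])/2)
    d=np.array([(u-f["cx"])/fl,(v-f["cy"])/fl,1.])
    if "R" in f: R=np.array(f["R"]);return -R.T@np.array(f["t"]),R.T@d
    M=T@np.array(f["mount"]);return M[:3,3],M[:3,:3]@d
def onz(f,u,v,z,T=None):
    o,d=ray(f,u,v,T);return o+d*(z-o[2])/d[2]
def proj(f,X):
    fl=f["pixels"].shape[0]/2/np.tan(np.radians(f["fov_y"])/2)
    c=np.array(f["R"])@np.array(X,float)+np.array(f["t"]);return np.array([f["cx"]+fl*c[0]/c[2],f["cy"]+fl*c[1]/c[2]])
def save(f,n): cv2.imwrite("pics/"+n,f["pixels"][:,:,::-1])
E
python3 - <<'E'
from h import *
import pickle
print(r.sense())
F={}
for n in("scene","side","wrist"):
    f=r.grab_frame(n);F[n]=f;print(n,{k:v for k,v in f.items() if k!="pixels"})
    if n!="wrist": save(f,n+"0.png")
pickle.dump(F,open("F.pkl","wb"))
E
```

```text
{'clock': 0.0, 'qpos': array([-2.44000073e-03,  3.53604876e-01,  1.63414549e+00, -1.72905888e-05,
        1.15518875e+00, -2.37081892e-03]), 'qvel': array([ 2.90871385e-03,  8.64426381e-04, -1.37328418e-03,  1.28598413e-03,
        1.65380207e-05,  1.31338616e-03]), 'joint_efforts': array([-2.03471049e-03, -6.05236173e+01, -3.42063046e+01, -2.62302356e-04,
        9.48130677e-03,  3.61521288e-06]), 'eef_pos': array([ 6.24548804e+02, -2.90233561e-02,  2.49283825e+02]), 'tcp_rot': array([ 3.14158004e+00,  1.34649595e-03, -6.21986471e-05]), 'contact_force': array([-0.34832047, -0.17180028, -0.23771596]), 'wrist_torque': array([ 0.00805094,  0.0087629 , -0.04294127]), 'opening': 1.0002272346345258}
scene {'fov_y': 47.0189821752796, 'cx': 274.3759753679885, 'cy': 210.50384728766286, 'R': array([[ 0.25098758,  0.9679207 , -0.01160862],
       [ 0.8254572 , -0.22027901, -0.51970912],
       [-0.50559435,  0.12085811, -0.85426441]]), 't': array([-137.41725059, -312.62395841, 2060.25599252])}
side {'fov_y': 52.99392813709283, 'cx': 277.74956037051015, 'cy': 201.4065445547607, 'R': array([[ 0.99465794, -0.10317436,  0.0032607 ],
       [-0.0769631 , -0.76227737, -0.64265846],
       [ 0.06879143,  0.63897439, -0.76614586]]), 't': array([-494.07613309,  148.01091547, 1365.88074781])}
wrist {'fov_y': 71.37128834111189, 'cx': 278.9428033595989, 'cy': 211.26191965917866, 'mount': array([[ 9.99999656e-01,  7.69060411e-04, -3.11692998e-04,
        -3.63393140e-01],
       [-6.61642830e-04,  9.65645544e-01,  2.59861973e-01,
        -6.54144856e+01],
       [ 5.00834510e-04, -2.59861677e-01,  9.65645721e-01,
        -1.24054623e+02],
       [ 0.00000000e+00,  0.00000000e+00,  0.00000000e+00,
         1.00000000e+00]])}
```

View pics/scene0.png

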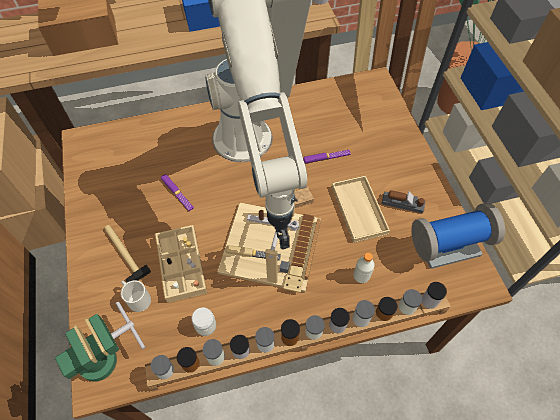

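View pics/side0.png

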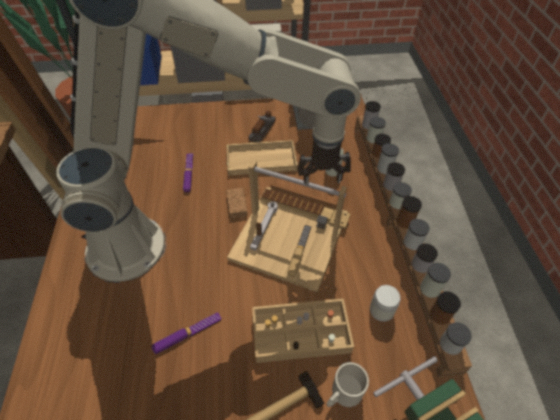

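The scene view shows the plain tray at about (360,208) and the organiser at (180,262). The jig is at (268,245), partly hidden by the arm, and the rasp lies at about (262,255). In the side view the tray is at (262,158) and the rasp at (303,245). I'll enlarge the jig in the side and wrist views.

Run:
```python
from h import *
import pickle
F=pickle.load(open("F.pkl","rb"))
a=cv2.resize(F["side"]["pixels"][130:300,215:375],None,fx=3.5,fy=3.5,interpolation=cv2.INTER_CUBIC)
cv2.imwrite("pics/sidecrop.png",a[:,:,::-1])
save(F["wrist"],"wrist0.png")
```

```text
(no output)
```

View pics/sidecrop.png

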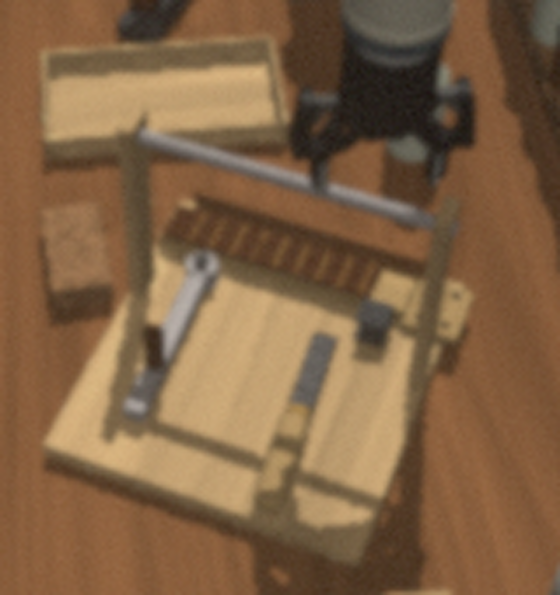

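View pics/wrist0.png

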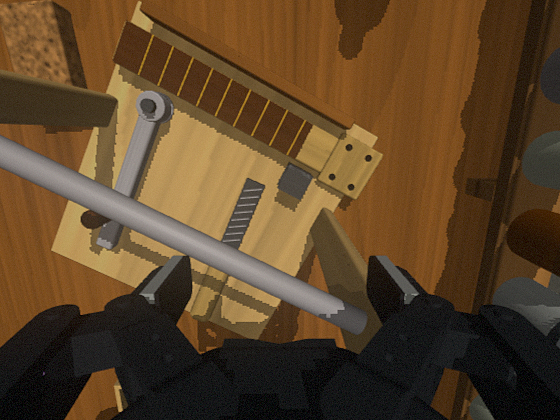

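Side crop: hinge at (203,265), knob at (152,345), rasp blade from tip (322,338) to joint (294,406), and catch at (375,322). The wrist view shows the same items: hinge (153,105), blade tip (255,182), catch (295,180).

Run:
```python
from h import *
import pickle
from scipy.spatial.transform import Rotation as Ro
F=pickle.load(open("F.pkl","rb"));S=F["side"];W=F["wrist"]
T=np.eye(4);T[:3,:3]=Ro.from_euler('xyz',[3.14158,.001346,0]).as_matrix();T[:3,3]=[624.5,0,249.3]
c=lambda u,v,z:onz(S,215+(u+.5)/3.5-.5,130+(v+.5)/3.5-.5,z)
w=lambda u,v,z:onz(W,u,v,z,T)
P={"A":(c(45,445,20)),"B":c(358,548,20),"rodA":c(143,135,230),"rodB":c(428,220,230),"piv_s":c(202,262,42),"piv_w":w(153,105,42),
"Aw":w(52,248,20),"bladetip_s":c(322,338,28),"tip_w":w(255,182,28),"joint_s":c(294,406,28),"hend_s":c(270,500,42),"knobtop_s":c(152,328,92),"knobw":w(88,219,92),
"catch_w":w(297,180,50),"catch_s":c(378,308,50)}
P.update({"blade_w2":w(232,243,28),
"trayTL":c(44,52,30),"trayTR":c(277,40,30),"trayBR":c(290,130,30),"trayBL":c(44,145,30)})
for k,v in P.items(): print(k,v.round(0))
p=(P["piv_s"]+P["piv_w"])/2
for y in(1.15,):
  for n in("piv_s","piv_w"):
    R=Ro.from_euler('z',y).as_matrix();o=P[n]-R@[30,90,42]
    print(n,"jig origin",o.round(1))
    for k,v in P.items(): print(k,(R.T@(v-o)).round(0))
```

```text
A [330. -84.  20.]
B [ 592. -214.   20.]
rodA [437.  88. 230.]
rodB [664. -33. 230.]
piv_s [488.  96.  42.]
piv_w [489.  94.  42.]
Aw [329. -79.  20.]
bladetip_s [593.   4.  28.]
tip_w [595.   9.  28.]
joint_s [556. -70.  28.]
hend_s [ 521. -173.   42.]
knobtop_s [433. -17.  92.]
knobw [432. -19.  92.]
catch_w [644.  14.  50.]
catch_s [646.  17.  50.]
blade_w2 [565. -69.  28.]
trayTL [343. 424.  30.]
trayTR [603. 418.  30.]
trayBR [599. 277.  30.]
trayBL [339. 281.  30.]
piv_s jig origin [558.   31.6   0. ]
A [-198.  161.   20.]
B [-210. -131.   20.]
rodA [  2. 133. 230.]
rodB [ -16. -123.  230.]
piv_s [30. 90. 42.]
piv_w [29. 88. 42.]
Aw [-195.  163.   20.]
bladetip_s [-11. -43.  28.]
tip_w [ -6. -43.  28.]
joint_s [-93. -40.  28.]
hend_s [-202.  -49.   42.]
knobtop_s [-95.  94.  92.]
knobw [-97.  95.  92.]
catch_w [ 19. -85.  50.]
catch_s [ 23. -87.  50.]
blade_w2 [-89. -47.  28.]
trayTL [271. 357.  30.]
trayTR [371. 117.  30.]
trayBR [240.  63.  30.]
trayBL [138. 301.  30.]
piv_w jig origin [558.8  29.7   0. ]
A [-197.  163.   20.]
B [-209. -130.   20.]
rodA [  4. 135. 230.]
rodB [ -14. -122.  230.]
piv_s [31. 92. 42.]
piv_w [30. 90. 42.]
Aw [-193.  165.   20.]
bladetip_s [-10. -42.  28.]
tip_w [ -4. -42.  28.]
joint_s [-92. -38.  28.]
hend_s [-200.  -48.   42.]
knobtop_s [-94.  96.  92.]
knobw [-96.  96.  92.]
catch_w [ 21. -84.  50.]
catch_s [ 24. -85.  50.]
blade_w2 [-88. -46.  28.]
trayTL [272. 358.  30.]
trayTR [373. 118.  30.]
trayBR [242.  64.  30.]
trayBL [139. 303.  30.]
```

Emit:
{"name": "apply_moves", "arguments": {"targets": [[[1, 0, 0, -4, 0, 0, 0], [1, 0, 0, -7, 0, 0, 0], [1, -3, 4, -7, 0, 0, 7], [1, -5, 8, -7, 0, 0, 14], [1, -8, 12, -7, 0, 0, 22], [1, -10, 16, -7, 0, 0, 22], [1, -10, 16, -7, 0, 0, 22], [1, -10, 16, -7, 0, 0, 22]]]}}

```text
clock: 0.95
eef_pos: [524.3, -160.8, 319.6]
tcp_rot: [3.142, 0.001, -0.386]
contact_force: [0.9, 0.9, 0.5]
opening: 0.997
```

Run:
```python
from h import *
import pickle
s=r.sense();f=r.grab_frame("wrist");g=r.grab_frame("scene");d=r.grab_frame("side")
pickle.dump((s,f,g,d),open("F2.pkl","wb"));print(s["eef_pos"],s["tcp_rot"],s["clock"],np.abs(s["qvel"]).max())
save(f,"wrist1.png")
```

```text
[ 524.3411129  -160.77720994  319.57354378] [ 3.14151542e+00  8.73142572e-04 -3.86211225e-01] 0.95 0.03791800215086648
```

View pics/wrist1.png

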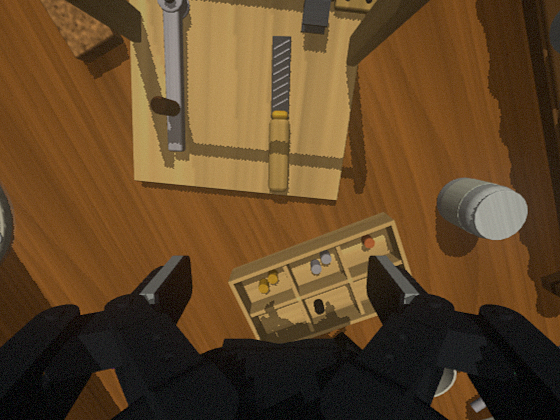

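Wrist view 1 shows the rasp clear of cover: blade tip at (282,37), joint at (280,111), handle end at (278,190). The keeper knob is at (165,106), the hinge at (172,5) and the deck corners at (134,181) and (336,200).

```bash
cat >> h.py <<'E'
from scipy.spatial.transform import Rotation as Ro
def tcp(s):
    T=np.eye(4);T[:3,:3]=Ro.from_euler('xyz',s["tcp_rot"]).as_matrix();T[:3,3]=s["eef_pos"];return T
JR=Ro.from_euler('z',1.09).as_matrix();JO=np.array([554.4,26.8,0])
def jig(p): return JR.T@(np.array(p)-JO)
def wj(p): return JR@np.array(p,float)+JO
def togo(s,p,yaw=None):
    T=tcp(s);print("shift cm",(T[:3,:3].T@(np.array(p)-T[:3,3])/10).round(2))
E
python3 - <<'E'
from h import *
import pickle
s,f,g,d=pickle.load(open("F2.pkl","rb"));T=tcp(s)
for n,u,v,z in(("tip",282,37,28),("joint",280,111,28),("hend",278,190,36),("cornA",134,181,20),("cornB",336,200,20),("knob",156,105,92),("keeptip",176,151,42),("bladeL",273,90,28),("bladeR",290,90,28)):
    p=onz(f,u,v,z,T);print(n,p.round(1),"jig",jig(p).round(1))
gt=lambda u,v,z:onz(g,u,v,z).round(0)
print("glue",gt(363,281,0),"tray",gt(332,181,30),gt(364,176,30),gt(389,234,30),gt(352,243,30))
E
```

```text
tip [595.8   6.9  28. ] jig [  1.5 -46.   28. ]
joint [560.1 -74.6  28. ] jig [-87.3 -52.   28. ]
hend [ 517.5 -172.4   36. ] jig [-193.7  -59.4   36. ]
cornA [326.3 -83.8  20. ] jig [-203.5  151.1   20. ]
cornB [ 590.4 -221.5   20. ] jig [-203.6 -146.7   20. ]
knob [430.4 -19.7  92. ] jig [-98.5  88.5  92. ]
keeptip [410.6 -70.2  42. ] jig [-152.5   82.6   42. ]
bladeL [561.4 -46.7  28. ] jig [-61.9 -40.2  28. ]
bladeR [582.3 -55.2  28. ] jig [-59.8 -62.6  28. ]
glue [754. 271.   0.] tray [334. 290.  30.] [344. 420.  30.] [614. 419.  30.] [614. 275.  30.]
```

Emit:
{"name": "apply_moves", "arguments": {"targets": [[[0.6, 0, -4, 0, 0, 0, 1.5], [0.6, 0, -7.3, 4, 0, 0, 1.5], [0.4, 0, -7.3, 9, 0, 0, 1.5], [0.4, 0, -7.3, 14, 0, 0, 1.5], [0.4, 0, -7.3, 19, 0, 0, 1.5], [0.4, 0, -7.3, 23, 0, 0, 1.5], [0.4, 0, -7.3, 24.6, 0, 0, 1.5], [0.4, 0, -7.3, 24.6, 0, 0, 1.5]]], "newtons": 40}}

```text
clock: 1.9
eef_pos: [550.6, -89.7, 70.4]
tcp_rot: [3.14, 0.007, -0.407]
contact_force: [0.8, 0.5, -0.4]
opening: 0.699
```

Run:
```python
from h import *
s=r.sense();print(s["eef_pos"],s["tcp_rot"]);togo(s,[552,-93,43])
f=r.grab_frame("wrist");save(f,"wrist2.png")
```

```text
[550.60498454 -89.73393653  70.3990746 ] [ 3.1402983   0.00659981 -0.40724121]
shift cm [0.28 0.24 2.74]
```

View pics/wrist2.png

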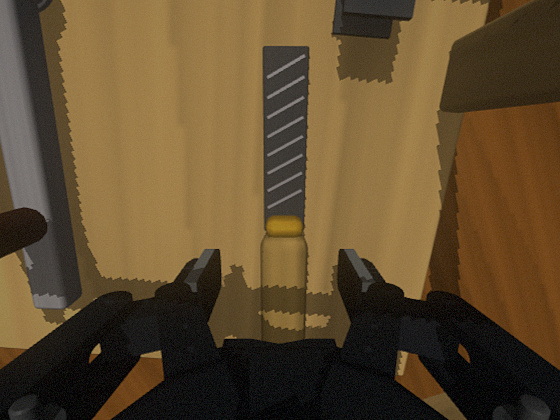

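The wrist view shows the rasp centred between the fingers, with the ferrule at (285,225) and the finger pads at about (205,270) and (355,270). I'll go down and close.

Emit:
{"name": "apply_moves", "arguments": {"targets": [[[0.4, 0.15, 0.2, 1.7, 0, 0, 0], [0.4, 0.15, 0.2, 2.7, 0, 0, 0], [0.4, 0.15, 0.2, 2.7, 0, 0, 0], [-1, 0.15, 0.2, 2.7, 0, 0, 0], [-1, 0.15, 0.2, 2.7, 0, 0, 0], [-1, 0.15, 0.2, 2.7, 0, 0, 0], [-1, 0.15, 0.2, 2.7, 0, 0, 0], [-1, 0.15, 0.2, 2.7, 0, 0, 0]]], "newtons": 60}}

```text
clock: 2.75
eef_pos: [553.1, -92.7, 46.5]
tcp_rot: [3.141, 0.002, -0.408]
contact_force: [-0.8, 0.6, 6.8]
opening: 0.31
```

Emit:
{"name": "apply_moves", "arguments": {"targets": [[[-1, 0, 0, -1.5, 0, 0, 0], [-1, 0, 0, -4, 0, 0, 0], [-1, 0, 3, -5, 0, 0, 0], [-1, 0, 6, -6, 0, 0, 0], [-1, 0, 9, -8, 0, 0, 0], [-1, 0, 9, -12, 0, 0, 0], [-1, 0, 9, -16, 0, 0, 0], [-1, 0, 9, -16, 0, 0, 0]]]}}

```text
clock: 3.55
eef_pos: [520.6, -176.8, 212.3]
tcp_rot: [-3.141, -0.007, -0.408]
contact_force: [-0.1, -0.0, -1.5]
opening: 0.311
```

Run:
```python
from h import *
s=r.sense();print(s["eef_pos"],s["tcp_rot"],s["contact_force"],s["opening"])
f=r.grab_frame("wrist");save(f,"wrist3.png")
```

```text
[ 520.6052423  -176.76726069  212.30207689] [-3.14092417 -0.00743655 -0.4083864 ] [-0.1053721  -0.04689363 -1.50846697] 0.31103237564765757
```

View pics/wrist3.png

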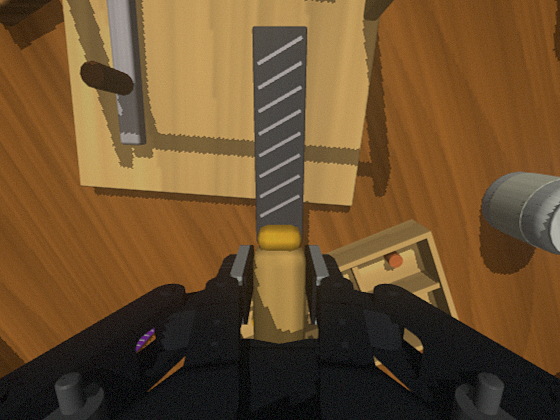

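Wrist view 3 shows the rasp held straight, with the blade tip at (280,28) and the ferrule at (280,237) between the pads. Next I'll lift and carry it over the jig.

Emit:
{"name": "apply_moves", "arguments": {"targets": [[[-1, 0, 0, -4, 0, 0, 0], [-1, 0, 0, -8, 0, 0, 0], [-1, 0, 0, -12, 0, 0, 0], [-1, 0, 0, -12, 0, 0, 0], [-1, -2, -3.4, -12, 0, 0, 5], [-1, -4, -6.9, -12, 0, 0, 10], [-1, -6, -10.4, -12, 0, 0, 15], [-1, -8, -13.8, -12, 0, 0, 20]]]}}

```text
clock: 4.4
eef_pos: [499.0, -16.1, 327.5]
tcp_rot: [-3.141, -0.002, -0.761]
contact_force: [-0.1, 0.1, -1.8]
opening: 0.308
```

Run:
```python
from h import *
s=r.sense();print(s["eef_pos"],s["tcp_rot"],s["opening"]);togo(s,[459,350,330]);print(np.degrees(s["tcp_rot"][2]+1.581))
```

```text
[498.98171065 -16.07872779 327.45762079] [-3.14146821e+00 -1.75232451e-03 -7.60958207e-01] 0.30775039094213835
shift cm [-28.14 -23.75  -0.3 ]
46.98493376046466
```

Emit:
{"name": "apply_moves", "arguments": {"targets": [[[-1, -4, -3.4, 0, 0, 0, 7], [-1, -8, -6.8, 0, 0, 0, 14], [-1, -12, -10.1, 0, 0, 0, 21], [-1, -16, -13.5, 0, 0, 0, 28], [-1, -20, -16.9, 0, 0, 0, 35], [-1, -24, -20.2, 0, 0, 0, 41], [-1, -28.1, -23.7, 0, 0, 0, 47], [-1, -28.1, -23.7, 0, 0, 0, 47]]]}}

```text
clock: 5.2
eef_pos: [457.3, 352.7, 324.7]
tcp_rot: [3.141, -0.002, -1.583]
contact_force: [0.3, -0.8, -1.3]
opening: 0.312
```

Run:
```python
from h import *
s=r.sense();print(s["eef_pos"],s["tcp_rot"],s["opening"],s["qpos"]);togo(s,[459,350,34])
f=r.grab_frame("wrist");save(f,"wrist4.png")
T=tcp(s)
```

```text
[457.30912981 352.67723872 324.68648751] [ 3.14062591e+00 -1.69028524e-03 -1.58267865e+00] 0.31199451839968795 [ 6.54744760e-01  2.17025266e-01  1.64965332e+00 -7.63413969e-04
  1.27671909e+00  2.23764616e+00]
shift cm [ 0.22 -0.2  29.07]
```

View pics/wrist4.png

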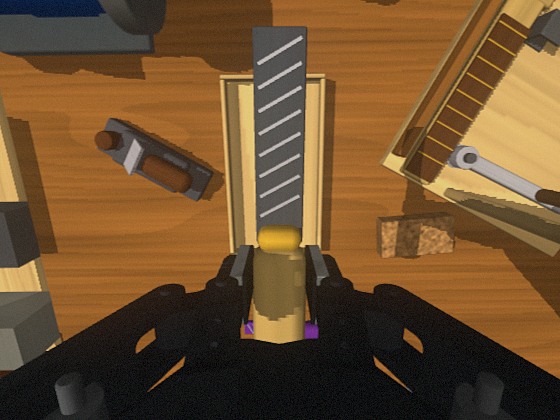

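Wrist view 4 shows the tray below, its far rim at v≈77 between u=221 and 326, with the rasp over it. I'll check the centre from those rim points.

Run:
```python
from h import *
s=r.sense();f=r.grab_frame("wrist");T=tcp(s)
for u,v in((221,77),(326,75),(230,250),(325,250)): print(onz(f,u,v,30,T).round(1))
```

```text
[593.2 429.6  30. ]
[594.6 291.3  30. ]
[348.  430.4  30. ]
[346.9 284.3  30. ]
```

Emit:
{"name": "apply_moves", "arguments": {"targets": [[[-1, -0.2, 0.2, 4, 0, 0, 0], [-1, -0.2, 0.2, 8.5, 0, 0, 0], [-1, -0.2, 0.2, 13, 0, 0, 0], [-1, -0.2, 0.2, 17.5, 0, 0, 0], [-1, -0.2, 0.2, 22, 0, 0, 0], [-1, -0.2, 0.2, 26, 0, 0, 0], [-1, -0.2, 0.2, 28, 0, 0, 0], [-1, -0.2, 0.2, 28, 0, 0, 0]]]}}

```text
clock: 6.1
eef_pos: [452.5, 350.6, 40.5]
tcp_rot: [3.134, -0.007, -1.578]
contact_force: [0.1, -0.1, -1.8]
opening: 0.31
```

Emit:
{"name": "apply_moves", "arguments": {"targets": [[[-1, -0.3, -0.3, 0.4, 0, 0, 0], [-1, -0.3, -0.3, 0.7, 0, 0, 0], [-1, -0.3, -0.3, 0.8, 0, 0, 0], [-1, -0.3, -0.3, 0.8, 0, 0, 0]]]}}

```text
clock: 6.5
eef_pos: [455.9, 353.8, 33.3]
tcp_rot: [3.135, -0.006, -1.578]
contact_force: [0.3, 0.4, -1.0]
opening: 0.307
```

Emit:
{"name": "apply_moves", "arguments": {"targets": [[[-1, 0, 0, 0.1, 0, 0, 0], [0.2, 0, 0, 0, 0, 0, 0], [0.2, 0, 0, 0, 0, 0, 0], [0.2, 0, 0, 0, 0, 0, 0], [0.2, 0, 0, -2, 0, 0, 0], [0.2, 0, 0, -6, 0, 0, 0], [0.2, 0, 0, -11, 0, 0, 0], [0.2, 0, 0, -16, 0, 0, 0]]]}}

```text
clock: 7.3
eef_pos: [456.5, 354.4, 194.7]
tcp_rot: [3.134, -0.007, -1.578]
contact_force: [0.5, 0.8, 0.2]
opening: 0.602
```

Run:
```python
from h import *
s=r.sense();print(s["eef_pos"],s["tcp_rot"],s["opening"])
f=r.grab_frame("wrist");d=r.grab_frame("side")["pixels"]
a=np.hstack([f["pixels"][:300],np.zeros((300,240,3),np.uint8)]);a[:,560:]=cv2.resize(d[120:220,220:300],(240,300))
save({"pixels":a},"w5.png")
```

```text
[456.46029601 354.4455564  194.66470574] [ 3.13443446 -0.00691082 -1.57784363] 0.6018042655501648
```

View pics/w5.png

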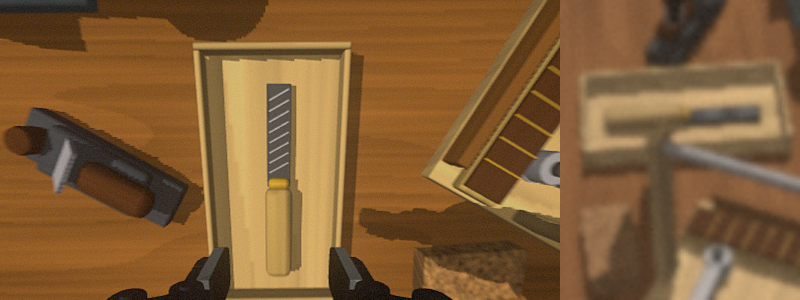

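The wrist view shows the rasp lying flat and centred in the tray, blade tip (279,85), handle end (278,275), with clear margins to the walls. The side inset agrees. Next I'll plan the keeper move: grip the knob loosely across jig y and follow the arc, tilting more as it closes.

```bash
cat >> h.py <<'E'
def pose(q,tilt,back=0,z=80,dx=-6):
    R=Ro.from_euler('z',1.09-np.pi/2)*Ro.from_euler('x',np.pi)*Ro.from_euler('x',np.radians(tilt))
    p=wj([30-125*np.sin(q)+dx,90-125*np.cos(q),z])-back*R.as_matrix()[:,2]
    return p,R
def row(s,p,R):
    T=tcp(s);sh=T[:3,:3].T@(p-T[:3,3])/10
    rv=np.degrees((Ro.from_matrix(T[:3,:3]).inv()*R).as_rotvec())
    return sh.round(2),rv.round(1)
E
python3 - <<'E'
from h import *
s=r.sense();print(s["eef_pos"])
p,R=pose(1.57,20,150)
p1=p.copy();p1[2]=330
print(p1,row(s,p1,R)); print(p,row(s,p,R))
E
```

```text
[460.05912608 357.24915531 200.38064962]
[404.25393284 -66.65827604 330.        ] (array([ 42.42,   5.25, -13.01]), array([ 17.8, -11. , -62.2]))
[404.25393284 -66.65827604 220.95389312] (array([42.43,  5.28, -2.1 ]), array([ 17.8, -11. , -62.2]))
```

Emit:
{"name": "apply_moves", "arguments": {"targets": [[[0.2, 0, 0, -4.5, 0, 0, 0], [0.2, 0, 0, -9, 0, 0, 0], [0.2, 0, 0, -13, 0, 0, 0], [0.2, 4, 0.5, -13.5, 0, 0, -8], [0.2, 8, 1, -13.5, 0, 0, -16], [0.2, 12, 1.5, -13.5, 0, 0, -24], [0.2, 16.5, 2, -13.5, 0, 0, -32], [0.2, 21, 2.5, -13.5, 0, 0, -40]]]}}

```text
clock: 8.2
eef_pos: [432.7, 146.9, 335.0]
tcp_rot: [-3.139, -0.001, -0.877]
contact_force: [1.3, -0.1, 0.4]
opening: 0.602
```

Run:
```python
from h import *
s=r.sense();print(s["eef_pos"],s["tcp_rot"])
p,R=pose(1.57,20,150)
p1=p.copy();p1[2]=330
print(row(s,p1,R));print(row(s,p,R))
```

```text
[432.67557009 146.86997462 334.9999925 ] [-3.13906469e+00 -1.28900228e-03 -8.76688385e-01]
(array([14.59, 15.85,  0.48]), array([ 19.6,  -4.1, -22.4]))
(array([14.58, 15.87, 11.38]), array([ 19.6,  -4.1, -22.4]))
```

Emit:
{"name": "apply_moves", "arguments": {"targets": [[[0.2, 3, 3.2, 0, 0, 0, -7], [0.2, 6, 6.4, 0, 0, 0, -14], [0.2, 9, 9.6, 0, 5, -1, -22], [0.2, 12, 13, 0, 12, -3, -22], [0.2, 14.6, 15.9, 0, 19.6, -4, -22.4], [0.2, 14.6, 15.9, 4, 19.6, -4, -22.4], [0.2, 14.6, 15.9, 8, 19.6, -4, -22.4], [0.2, 14.6, 15.9, 11.4, 19.6, -4, -22.4]]]}}

```text
clock: 9.0
eef_pos: [402.8, -69.0, 218.9]
tcp_rot: [-2.793, -0.001, -0.487]
contact_force: [-0.3, 0.1, -0.2]
opening: 0.598
```

Run:
```python
from h import *
s=r.sense();print(s["eef_pos"],s["tcp_rot"],s["qpos"].round(2))
print(row(s,*pose(1.57,20)))
f=r.grab_frame("wrist");save(f,"w6.png")
```

```text
[402.8328917  -69.01227622 218.8641475 ] [-2.79305872e+00 -6.27838703e-04 -4.86719688e-01] [-0.45  0.04  2.16  0.43  0.97 -0.21]
(array([-0.02, -0.34, 14.9 ]), array([ 0. , -0.1, -0.3]))
```

View pics/w6.png

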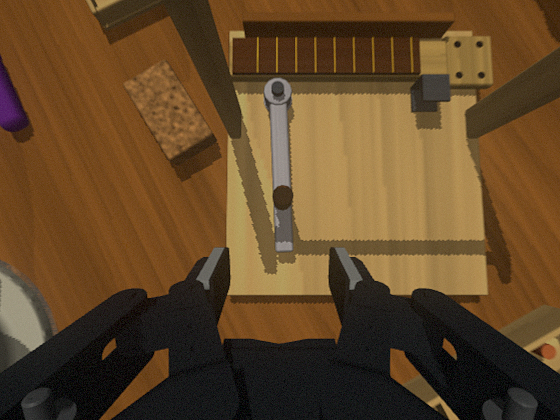

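The wrist view shows the knob top at (283,197), the keeper hinge at (278,90) and the fingers straddling its line. I'm checking the knob position before descending.

Run:
```python
from h import *
s=r.sense();f=r.grab_frame("wrist");T=tcp(s)
for n,u,v,z in(("knob",283,194,92),("piv",278,91,42),("tip",285,248,42),("catch",432,80,50)): print(n,jig(onz(f,u,v,z,T)).round(1))
```

```text
knob [-97.6  90.1  92. ]
piv [24.7 94.7 42. ]
tip [-148.1   87.8   42. ]
catch [ 31.9 -71.6  50. ]
```

Emit:
{"name": "apply_moves", "arguments": {"targets": [[[0.2, 0, -0.3, 4, 0, 0, 0], [0.2, 0, -0.3, 8, 0, 0, 0], [0.2, 0, -0.3, 12, 0, 0, 0], [0.2, 0, -0.3, 14.9, 0, 0, 0], [0.2, 0, -0.3, 14.9, 0, 0, 0], [-1, 0, -0.3, 14.9, 0, 0, 0], [-1, 0, -0.3, 14.9, 0, 0, 0], [-1, 0, -0.3, 14.9, 0, 0, 0]]], "newtons": 20}}

```text
clock: 9.9
eef_pos: [427.0, -19.4, 80.3]
tcp_rot: [-2.792, 0.003, -0.484]
contact_force: [-0.6, -0.9, 7.9]
opening: 0.225
```

Run:
```python
from h import *
s=r.sense();print(jig(s["eef_pos"]),s["opening"],s["contact_force"],s["qpos"].round(2))
for q,t in((1.45,22),(1.3,24),(1.15,27),(1.0,30),(.85,33),(.7,36),(.6,39)): print(q,row(s,*pose(q,t)))
```

```text
[-99.84327845  91.56570766  80.2602013 ] 0.22474109635130146 [-0.58284715 -0.86156595  7.90297092] [-0.31  0.32  2.26  0.64  0.6  -0.36]
1.45 (array([1.66, 0.03, 0.01]), array([ 2. ,  0.1, -0.2]))
1.3 (array([ 3.5 , -0.32,  0.14]), array([ 4. ,  0.1, -0.2]))
1.15 (array([ 5.26, -0.93,  0.35]), array([ 7. ,  0.1, -0.2]))
1.0 (array([ 6.9 , -1.77,  0.65]), array([10. ,  0.1, -0.2]))
0.85 (array([ 8.4 , -2.84,  1.04]), array([13. ,  0.1, -0.2]))
0.7 (array([ 9.7 , -4.1 ,  1.49]), array([16. ,  0.1, -0.2]))
0.6 (array([10.46, -5.04,  1.83]), array([19. ,  0. , -0.2]))
```

Emit:
{"name": "apply_moves", "arguments": {"targets": [[[-1, 0.8, 0, 0, 1, 0, 0], [-1, 1.7, 0, 0, 2, 0, 0], [-1, 2.6, -0.1, 0, 3, 0, 0], [-1, 3.5, -0.3, 0.1, 4, 0, 0], [-1, 4.4, -0.6, 0.2, 5.5, 0, 0], [-1, 5.3, -0.9, 0.4, 7, 0, 0], [-1, 6.1, -1.3, 0.5, 8.5, 0, 0], [-1, 6.9, -1.8, 0.7, 10, 0, 0]]]}}

```text
clock: 10.7
eef_pos: [497.7, -34.9, 80.8]
tcp_rot: [-2.616, 0.001, -0.484]
contact_force: [-3.1, -1.9, 4.6]
opening: 0.223
```

Run:
```python
from h import *
s=r.sense();print(jig(s["eef_pos"]),s["opening"],s["contact_force"],s["qpos"].round(2),s["tcp_rot"])
for q,t in((.9,32),(.8,34),(.7,36),(.6,38),(.5,40),(.4,42),(.3,44)): print(q,row(s,*pose(q,t)))
```

```text
[-80.88461929  21.74588515  80.76685058] 0.22324798093740103 [-3.11231916 -1.94749513  4.5892175 ] [-0.4   0.44  2.13  0.85  0.72 -0.62] [-2.61635510e+00  1.29134479e-03 -4.83621350e-01]
0.9 (array([ 0.94, -0.57,  0.42]), array([ 1.9, -0. , -0.2]))
0.8 (array([ 1.88, -1.28,  0.83]), array([ 3.9, -0. , -0.2]))
0.7 (array([ 2.73, -2.08,  1.29]), array([ 5.9, -0. , -0.2]))
0.6 (array([ 3.48, -2.94,  1.79]), array([ 7.9, -0. , -0.2]))
0.5 (array([ 4.13, -3.86,  2.32]), array([ 9.9, -0. , -0.2]))
0.4 (array([ 4.67, -4.84,  2.89]), array([11.9, -0. , -0.2]))
0.3 (array([ 5.1 , -5.86,  3.47]), array([13.9, -0. , -0.2]))
```

Tracking well; continuing along the arc.

Emit:
{"name": "apply_moves", "arguments": {"targets": [[[-1, 0.9, -0.6, 0.4, 2, 0, 0], [-1, 1.9, -1.3, 0.8, 4, 0, 0], [-1, 2.7, -2.1, 1.3, 6, 0, 0], [-1, 3.5, -2.9, 1.8, 8, 0, 0], [-1, 4.1, -3.9, 2.3, 10, 0, 0], [-1, 4.7, -4.8, 2.9, 12, 0, 0], [-1, 5.1, -5.9, 3.5, 14, 0, 0], [-1, 5.1, -5.9, 3.5, 14, 0, 0]]]}}

```text
clock: 11.5
eef_pos: [575.1, 2.7, 80.9]
tcp_rot: [-2.37, 0.001, -0.483]
contact_force: [-3.0, 2.9, 5.2]
opening: 0.223
```

Run:
```python
from h import *
s=r.sense();print(jig(s["eef_pos"]),s["opening"],s["contact_force"],s["qpos"].round(2),s["tcp_rot"])
for q,t in((.2,46),(.1,48),(.0,50),(-.04,50)): print(q,row(s,*pose(q,t)))
```

```text
[-11.79501938 -29.53929208  80.90811972] 0.22301072208511813 [-2.99188172  2.85318779  5.18976654] [-0.4   0.58  2.03  1.15  0.87 -0.85] [-2.36954614e+00  1.37767079e-03 -4.82701296e-01]
0.2 (array([ 0.29, -0.72,  0.83]), array([ 1.8, -0. , -0.1]))
0.1 (array([ 0.48, -1.61,  1.69]), array([ 3.8, -0. , -0.1]))
0.0 (array([ 0.54, -2.5 ,  2.56]), array([ 5.8, -0. , -0.1]))
-0.04 (array([ 0.53, -2.86,  2.91]), array([ 5.8, -0. , -0.1]))
```

Emit:
{"name": "apply_moves", "arguments": {"targets": [[[-1, 0.2, -0.4, 0.4, 1, 0, 0], [-1, 0.3, -0.8, 0.8, 2, 0, 0], [-1, 0.4, -1.2, 1.3, 3, 0, 0], [-1, 0.5, -1.6, 1.7, 4, 0, 0], [-1, 0.5, -2.1, 2.1, 5, 0, 0], [-1, 0.5, -2.5, 2.6, 6, 0, 0], [-1, 0.5, -2.9, 2.9, 6, 0, 0], [-1, 0.5, -2.9, 2.9, 6, 0, 0]]]}}

```text
clock: 12.3
eef_pos: [597.6, 35.1, 79.8]
tcp_rot: [-2.268, 0.001, -0.484]
contact_force: [-14.1, -11.9, 3.5]
opening: 0.226
```

Run:
```python
from h import *
s=r.sense();print(jig(s["eef_pos"]),s["opening"],JR.T@s["contact_force"])
f=r.grab_frame("wrist");d=r.grab_frame("side")["pixels"]
a=np.hstack([f["pixels"][:340],np.zeros((340,240,3),np.uint8)]);a[:,560:]=cv2.resize(d[165:250,260:320],(240,340))
save({"pixels":a},"w7.png")
```

```text
[ 27.30396282 -34.46037438  79.77008095] 0.2255604213032547 [-17.10857858   7.01603625   3.54346739]
```

View pics/w7.png

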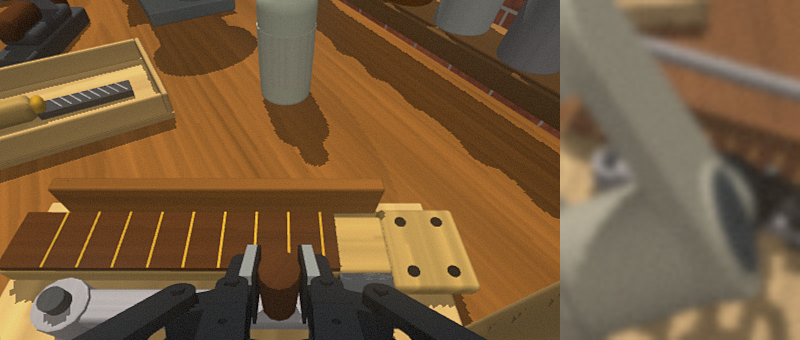

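The keeper looks home: 17 N against the stop, and the TCP at the knob's home position. In the picture the bar runs parallel to the neck. Now I'll release and back out.

Emit:
{"name": "apply_moves", "arguments": {"targets": [[[-0.1, 0, 0, 0, 0, 0, 0], [-0.1, 0, 0, 0, 0, 0, 0], [-0.1, 0, 0, 0, 0, 0, 0], [-0.1, 0, 0, -2, 0, 0, 0], [-0.1, 0, 0, -5, 0, 0, 0], [-0.1, 0, 0, -9, 0, 0, 0], [-0.1, 0, 0, -13, 0, 0, 0], [-0.1, 0, 0, -16, 0, 0, 0]]]}}

```text
clock: 13.2
eef_pos: [540.5, -75.1, 184.1]
tcp_rot: [-2.268, -0.001, -0.484]
contact_force: [0.3, -1.1, 0.1]
opening: 0.449
```

Run:
```python
from h import *
s=r.sense();print(jig(s["eef_pos"]),s["opening"],JR.T@s["contact_force"])
f=r.grab_frame("wrist");save(f,"w8.png")
```

```text
[-96.74891438 -34.76892736 184.095075  ] 0.4489900231432343 [-0.84432006 -0.80130291  0.08345418]
```

View pics/w8.png

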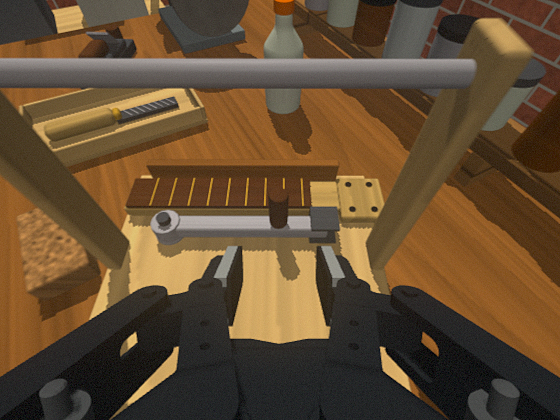

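The final wrist view shows the keeper from the hinge at (165,225) to its tip inside the catch at (323,222), parallel to the neck. The rasp lies in the tray and the gripper is clear. I'll do one numeric check, then hand in.

Run:
```python
from h import *
s=r.sense();f=r.grab_frame("wrist");T=tcp(s)
a,b=[jig(onz(f,u,v,42,T)) for u,v in((190,217),(303,218))]
print(a.round(1),b.round(1),"angle",np.arctan2(-(b-a)[0],-(b-a)[1]),"knob",jig(onz(f,279,192,92,T)).round(1))
s=r.sense();print(np.abs(s["qvel"]).max(),s["clock"],s["contact_force"])
if np.abs(s["qvel"]).max()<.05: print(r.sign_off())
```

```text
[32.1 63.3 42. ] [ 30.5 -64.2  42. ] angle 0.012325437506227213 knob [ 28.  -36.9  92. ]
0.048421647595438315 13.3 [ 0.76134931 -0.45362732 -0.55673152]
the job is handed in; nothing more can be done
None
```

The rasp is lying in the plain tray and the keeper bar is shut in its catch. I handed the job in at 13.3 s; the hand-in gives no verdict.

- **Rasp:** I gripped it by the handle, drew it clear of the rod, carried it over the jig and laid it in the tray. The last pictures show it lying flat and centred there, let go.
- **Keeper:** I gripped the knob and swung it along its arc, tilting the tool as it closed, until it pressed against the stop with about 17 N, then let go and backed out. My last measurement put the bar at about 0.012 rad and the knob at jig (28, -37), against (30, -35) for fully home.
- **Everything else:** The neck and the bystanders in view look unmoved, but I only checked that by eye. After backing out, the force reading was about 1 N, roughly sensor noise.
- **Disagreements:**
  - My measurements of the tray's centre differed by about 10 mm between views, so I used the average.
  - The jig's yaw came out at 1.09, not the roughly 1.15 given. I used 1.09 because the deck corners, hinge and catch fitted it.

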